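Flip the hex key and tighten the vessel's clamp bolt

ROBOT

A 6-joint arm with a two-finger parallel gripper is mounted at the origin on the work surface. World frame = base frame: x ahead of the robot, y to its left, z up, the work surface at z = 0. Lengths are in mm, angles in rad, forces in N, time in s.
With the tool pointing down it reaches from about 250 to 800 mm from the base axis. Payload 8.5 kg.
Tool frame: the origin (TCP) lies where the fingers leave the gripper's body, on its centre line; the fingertips stand 73 mm ahead of it and the grasp point (between the pads) lies 54 mm ahead of it (tip_reach is the z of the fingertips in the tool frame, in mm); z points along the fingers, y is the direction in which the jaws open and shut (so a half turn about z gives the same grasp; the last joint's range is limited). The gripper opens to 85 mm and grips with 20 to 120 N. Pads are 22 mm wide; open, the fingers measure 114 mm over their backs; the gripper's body (76 mm by 85 mm) begins 54 mm behind the grasp point. The pads swing forward as they close: fully open they stand 13 mm farther back than shut.
Start: joints at [-1.129, 0.238, -0.013, 1.319, 0, 1.571], TCP at [224.455, -474.559, 303.876] pointing down, gripper open.
Joint ranges: [-2.66, 2.66], [-1.03, 1.9], [-1.14, 1.46], [-1.82, 2.27], [-1.45, 1.34], [-3.14, 3.14]. Speed limits (rad/s): [2.22, 2.22, 2.79, 3.14, 3.14, 3.14].

INTERFACE

Orientations are given as a unit quaternion [x, y, z, w].
In Python, from cell import sense, snapshot, camera_info, finish_job, look_for, tip_of, tip_reach gives the robot as it stands. The module is installed in compiled form; this text tells all that it offers.
- The arm moves only by the shell command python3 -m crank 'ROWS' [FORCE]. ROWS is JSON, one flat list of numbers, 7 for each row, row after row: the shift along the tool's x, y, z in cm, then the turn, a rotation vector about the tool's x, y, z in rad, then the opening, from 0 (shut) to 1 (fully open). A call has 1 to 10 rows; each row shifts and turns the commanded pose from where the row before left it, along the tool's axes as they then stand; what a row does not reach is not made up. A row lasts 1/8 s, in which the tool goes at most 62.5 mm and 10.7 degrees, less where a joint would pass 70% of its speed; a pose out of reach is approached as far as the arm can. A call with a gripper value outside its range is refused whole. The fingers move at their own pace and stop on an object; FORCE is the grip in N (left out, the last holds). Time passes only in rows, so rows that do not move let the fingers close. It gives the time, the measured TCP pose, the force and the opening at its end, in the units of the state.
- sense(): the state, without advancing time (a new reading comes with each control period).
- snapshot(name): name is "side" or "top"; returns (picture, depth): 480x640x3 uint8, red, green, blue; 480x640 float32, mm along the optical axis (not along the pixel's ray), 0 where there is no reading.
- camera_info(name): a dict with "fx", "fy", "cx", "cy" (pixels), "position" and "attitude" of the camera in the world. Camera axes: x right, y down, z forward; pixel columns grow to the right and rows downward; lengths in mm; the calibration is good to about 2 mm. A picture is of the moment at which its call begins. camera_info takes no time and is no camera call.
- finish_job(): hands the job in, once; it reports no verdict.
Trained networks look in the newest picture that a camera, given by its name, has taken for a name from the list of things; names that differ only in an ending like _2 or _b are one class to them, and where a whole thing is asked for, a point or a joint stands for the part that bears it (a point fixed in the world has none). Each returns a list of dicts, best first, with "conf" (0 to 1); they miss things now and then, are a little off and sometimes report something else, mostly with a low value. They report only what shows in the picture. A call takes as long as a camera call. They do not tell look-alikes from the thing itself.
- look_for(thing, camera): "at" ([row, column] in pixels, amid what is visible of it).
- tip_of(thing, camera): "at" ([row, column] in pixels: a listed point, or the origin of a listed thing).
The state is a dict: "t": time; "joints": joint angles; "dq": joint speeds; "tau": joint torques, N m; "eef_pos": TCP position; "orientation": TCP orientation; "wrist_force": force on the tool from outside, world axes, zero at the start; "torque": the same for the moment, N m; "width": finger opening in mm.
Only numpy, scipy, OpenCV 4.12 (cv2) and the standard library are available. Lean on these libraries where they do the work, as an engineer would, in place of code of your own. Each camera call takes 0.05 s, during which the arm holds its last target. There are 200 camera calls.

TASK

Pick up the big hex key by its long arm, flip it so that its short arm points straight down, and push the short arm fully home in the socket of the clamp bolt on the steel vessel. Using the level long arm as the lever, turn the stiff bolt clockwise (seen from above) by at least an eighth of a turn, then let go and leave the key standing in the bolt. Leave the small hex key on its rest.

Things in the scene. Friction and masses are not known exactly. Their poses are not given: they have to be found in the camera images.
- hex_key: Big steel L-shaped hex key, 0.55 kg, 19 mm across flats; long arm 180 mm, short 70 mm (outside). Origin: centre of the short arm's end face; z up the short arm to the bend; long arm's axis at z = 60.5 mm, along +x to x = 170.5 mm; flats face +y, -y. Starts loose on a rest: y level, long arm leaning at 60 deg, bend on top, short arm hanging out 30 deg below level. Lift it straight up.
- key_grip (a point): Grip point on the long arm's axis, 75 mm from the short arm's axis, near the balance; axes as the key's. Sides free from x = 20 to 115 mm; a 12 mm wide rail lies under the arm. Level long arm and short arm down = key pitched 60 deg about its y: grip with fingers leaning 30 deg towards where the short arm hangs out; after the flip they lean 30 deg the other way, away from the bend.
- bolt_socket (a point): Centre of the hex socket's floor in the bolt, 80 mm above the bench, z up; turns with the bolt. Socket 20.6 mm across flats (facing +y, -y), 22 mm deep: key's x goes at a multiple of 60 deg to this x, within 9 deg. Above it a steep six-sided funnel, 36 mm wide at the rim 36 mm up, guides it in from 5 mm off. Dark head 56 mm wide on a fixed steel vessel 124 mm wide. Key home: its origin is here.
- bolt (a joint): Angle the bolt has turned clockwise seen from above, rad; 0 at the start. Stiff: about 0.5 N m (5 N at 100 mm from the axis); it stays where it is left and is free to 2.4 rad. The key has up to 0.3 rad of play either way in the socket before the bolt follows.
- small_key: Bystander: thinner L-shaped hex key, 10 mm across flats, arms 120 and 45 mm, on a rest of its own; far too thin for the bolt. Origin and axes as on the big key (end of the short arm). Either key may be the left or the right one.
Not all that is in view belongs to the job. Leave any orange or purple look-alike of the hex_key alone.

How it is judged:
By the outcome, as a careful person would: the job done as asked, in the order asked, and still so for the second after the job is handed in, with the robot touching nothing.
It also fails if it takes over 48 s, if anything falls off the work surface, if the arm or the gripper's body presses on something with over 40 N, if the wrist force passes 120 N, or if a joint passes its speed limit or range.

## Working session

There is one attempt and no reset: what is moved stays moved. The work goes in short steps, Python scripts to look and compute and a shell command to move; the robot and the scene stay as the last step left them, time stands still between calls to the robot, and variables do not carry over. Pictures are saved under pics/ and viewed, about 8 in all and at most 12, crops included, and the job is handed in when it is done.

```bash
mkdir -p pics
cat > h.py <<'E'
import numpy as np, cv2
from scipy.spatial.transform import Rotation as R
from cell import *
def cam(n):
    c=camera_info(n); a=np.array(c["attitude"]); 
    M=R.from_quat(a).as_matrix() if a.size==4 else a.reshape(3,3)
    return c,M,np.array(c["position"])
def px2w(n,r,c_,d):
    c,M,p=cam(n); d=np.asarray(d,float)
    return (np.stack([(c_-c["cx"])/c["fx"]*d,(r-c["cy"])/c["fy"]*d,d],-1))@M.T+p
def w2px(n,P):
    c,M,p=cam(n); q=(np.asarray(P)-p)@M
    return q[...,1]/q[...,2]*c["fy"]+c["cy"], q[...,0]/q[...,2]*c["fx"]+c["cx"]
def cloud(n,D):
    r,c_=np.mgrid[:480,:640]; return px2w(n,r,c_,D)
E
python3 - <<'E'
from h import *
for n in("side","top"):
    I,D=snapshot(n); cv2.imwrite(f"pics/{n}0.png",I[:,:,::-1]); np.save(f"{n}0.npy",D); np.save(f"{n}0i.npy",I)
    print(n,camera_info(n))
    for t in("hex_key","small_key","key_grip","bolt_socket","bolt"):
        for f in (look_for,tip_of):
            try:
                for o in f(t,n)[:3]:
                    r,c=o["at"]; d=D[int(r),int(c)]; print(t,f.__name__,np.round(o["at"],1),round(o["conf"],2),np.round(px2w(n,r,c,d)) if d>0 else None)
            except Exception as e: print(t,f.__name__,e)
print(sense())
E
```

```text
side {'fx': 551.9558455482917, 'fy': 551.9558455482917, 'cx': 328.03207224028216, 'cy': 247.89484399144797, 'position': array([386.46699634, 527.965105  , 910.52959869]), 'attitude': array([-0.14365221,  0.92358926, -0.34992592,  0.06244022])}
hex_key call [322.3 457.4] 0.93 [ 347. -115.   17.]
hex_key call [166.3 377.9] 0.85 [ 609. -515.   20.]
hex_key call [265.2 254.1] 0.85 [ 781. -134.   12.]
hex_key call [299.8 417.2] 0.92 [ 432. -148.   13.]
hex_key call [235.  252.2] 0.89 [ 816. -209.   18.]
hex_key call [158.3 344.6] 0.71 [ 704. -544.    0.]
small_key call [300.9 312.2] 0.7 [600.  -2. 130.]
small_key call [299. 292.] 0.6 [638.  -2. 121.]
key_grip call [166.7 376.1] 0.92 [ 614. -518.   15.]
key_grip call [263.8 251.9] 0.92 [ 784. -131.   20.]
key_grip call [316.8 454.6] 0.83 [ 355. -124.   19.]
key_grip call [171.7 380.9] 0.81 [ 597. -499.   18.]
key_grip call [267.4 251.5] 0.78 [ 783. -125.   15.]
key_grip call [206.2 360.5] 0.71 [ 583. -250.  135.]
bolt_socket call [471. 277.] 0.84 [557. 280. 102.]
bolt call [472.1 277.6] 0.68 [556. 281. 101.]
bolt call it knows: bolt_socket
[... 1214 characters left out ...]
ll_key
{'t': 1.0, 'joints': array([-1.12896383e+00,  2.38224040e-01, -1.35091347e-02,  1.31919971e+00,
       -3.74388942e-05,  1.57079500e+00]), 'dq': array([-4.27679722e-05, -1.53217251e-03, -6.09881933e-04, -1.69181099e-03,
        8.65972953e-04, -1.06298607e-03]), 'tau': array([ 2.18240748e-03, -5.38592041e+01,  3.46694827e+01,  2.99861364e-03,
        2.54593024e-04,  1.31878934e-05]), 'eef_pos': array([ 224.46413293, -474.5535288 ,  303.86003898]), 'orientation': array([ 9.75696939e-01,  2.19124344e-01, -3.32258181e-05, -6.25168917e-05]), 'wrist_force': array([ 0.17579417, -0.13143065,  0.5303169 ]), 'torque': array([ 0.023621  , -0.03548409, -0.02642299]), 'width': 85.54059097084736}
```

View pics/side0.png

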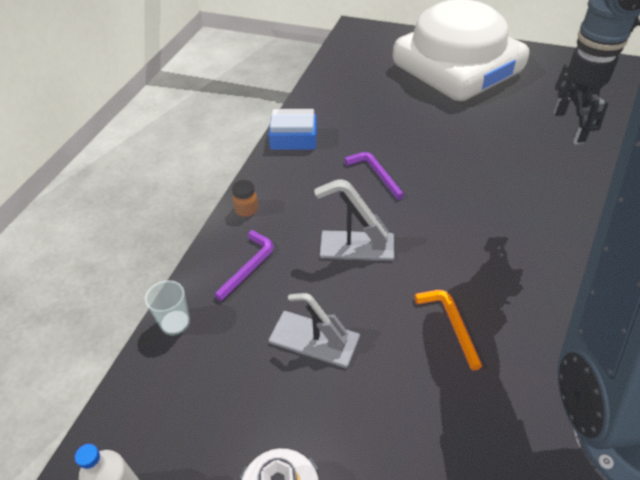

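View pics/top0.png

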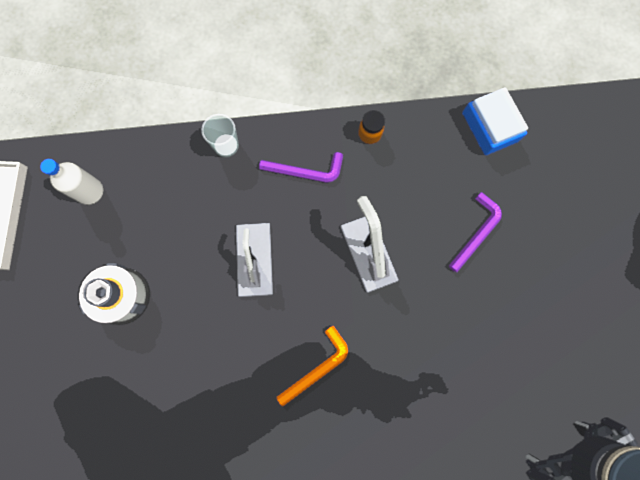

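The grey key at top px (365–380, 200–275) is the big hex_key. The small key is at (248,255) and the bolt at (100,293). The purple and orange keys are look-alikes. Next I fit the key pose and the bolt.

```bash
cat > fit.py <<'E'
from h import *
from scipy.optimize import least_squares
def seg(P,a,b):
    t=np.clip((P-a)@(b-a)/((b-a)@(b-a)),0,1); return np.linalg.norm(P-a-t[:,None]*(b-a),axis=1)
def Rk(yaw,p=np.pi/3): return R.from_euler('ZY',[yaw,p]).as_matrix()
def fit(pts,x0,free=False):
    def res(x):
        M=Rk(x[3],x[4] if free else np.pi/3); o=x[:3]
        e=o+M@[0,0,0]; bnd=o+M@[0,0,60.5]; l=o+M@[170.5,0,60.5]
        return np.minimum(seg(pts,e,bnd),seg(pts,bnd,l))-10
    s=least_squares(res,x0 if free else x0[:4],loss='soft_l1',f_scale=1.5); return s.x,np.median(abs(res(s.x)))
E
python3 - <<'E'
from fit import *
for n in("side","top","both"):
    L=[]
    for m in (("side","top") if n=="both" else (n,)):
        I=np.load(m+"0i.npy").astype(int);P=cloud(m,np.load(m+"0.npy"))
        k=(I.min(2)>120)&(np.ptp(I,2)<40 if False else (I.max(2)-I.min(2)<40))&(P[...,2]>60)&(abs(P[...,0]-600)<100)&(abs(P[...,1]+250)<80)
        L.append(P[k])
    Q=np.vstack(L)
    best=min((fit(Q,[659,-234,150,y,np.pi/3],True) for y in (2.6,3.1,3.6)),key=lambda s:s[1])
    print(n,len(Q),np.round(best[0],3),best[1]); f=fit(Q,best[0]); print(np.round(f[0],3),f[1])
# bolt
for m in("side","top"):
    P=cloud(m,np.load(m+"0.npy")); 
    k=(abs(P[...,0]-550)<80)&(abs(P[...,1]-285)<80)&(P[...,2]>60)
    z=P[k][:,2]; print(m,np.histogram(z,bins=range(60,130,5)))
    t=P[k&(P[...,2]>108)]; print("rim",len(t),t[:,:2].min(0),t[:,:2].max(0),(t[:,:2].min(0)+t[:,:2].max(0))/2)
I=np.load("top0i.npy")[253:333,60:160,::-1]; J=np.load("side0i.npy")[430:480,230:330,::-1]
A=cv2.resize(I,None,fx=6,fy=6,interpolation=2); B=cv2.resize(np.load("top0i.npy")[190:300,330:420,::-1],(0,0),fx=2.2,fy=2.2)
cv2.imwrite("pics/bolt.png",A)
E
```

```text
side 885 [ 670.079 -239.166  157.165    3.389    1.036] 1.1776388337055135
[ 669.549 -239.396  157.844    3.387] 1.1687384833859884
top 939 [ 669.844 -238.558  154.769    3.394    1.034] 0.8822285601986533
[ 669.169 -238.767  155.57     3.394] 0.8840839202994974
both 1824 [ 669.913 -238.695  155.624    3.393    1.034] 1.0965219937817574
[ 669.276 -238.933  156.408    3.392] 1.0529944042273387
side (array([ 27, 168, 915,  38,  27,  24,  16,  20,  58, 121, 279, 178,   0]), array([ 60,  65,  70,  75,  80,  85,  90,  95, 100, 105, 110, 115, 120,
       125]))
rim 506 [524.66769419 263.11371619] [579.59176377 302.42861073] [552.12972898 282.77116346]
top (array([ 96, 774, 908,  76,  52,  36,  47,  61, 101, 130, 323,  47,   0]), array([ 60,  65,  70,  75,  80,  85,  90,  95, 100, 105, 110, 115, 120,
       125]))
rim 428 [523.59844685 261.84242482] [578.66931683 316.76805442] [551.13388184 289.30523962]
```

View pics/bolt.png

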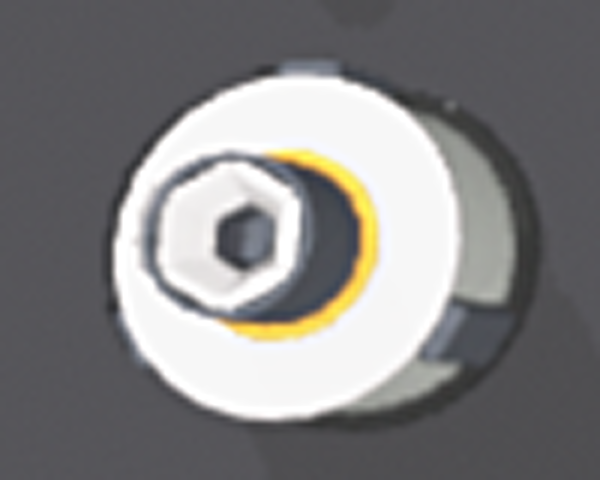

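The crop shows the bolt head, funnel hexagon and socket on the vessel. I still need the hex angle, then the first moves.

```bash
cat >> h.py <<'E'
def here():
    s=sense(); return np.array(s["eef_pos"]),R.from_quat(s["orientation"]),s
def rows(p0,R0,p1,R1,n=None,op=1.0,fold=True):
    """n equal rows from pose 0 to pose 1 (straight line, even turn)"""
    dr=(R0.inv()*R1).as_rotvec(); d=np.linalg.norm(p1-p0)
    m=int(np.ceil(max(d/55,np.degrees(np.linalg.norm(dr))/9.5,1))); n=n or m
    out=[]
    Rc=R0;pc=p0
    for i in range(n):
        pt=p0+(p1-p0)*(i+1)/n; Rt=R0*R.from_rotvec(dr*(i+1)/n)
        s=np.round(Rc.inv().apply(pt-pc)/10,2); t=np.round((Rc.inv()*Rt).as_rotvec(),3)
        pc=pc+Rc.apply(s*10); Rc=Rc*R.from_rotvec(t)
        out.append([*s,*t,op])
    for i in range(0,n,10): print("["+",  ".join(",".join(f"{v:g}" for v in r) for r in out[i:i+10])+"]")
    return pc,Rc
def toolR(yaw,lean):
    """tool for key x heading yaw (rad); fingers lean by lean towards key x; tool y = key y"""
    a=np.array([np.sin(lean)*np.cos(yaw),np.sin(lean)*np.sin(yaw),-np.cos(lean)]); y=np.array([-np.sin(yaw),np.cos(yaw),0])
    return R.from_matrix(np.stack([np.cross(y,a),y,a],1))
E
python3 - <<'E'
from fit import *
I=np.load("top0i.npy"); g=cv2.cvtColor(I,cv2.COLOR_RGB2GRAY)
u=np.arange(-40,40,.25); X,Y=np.meshgrid(u,u)
r,c=w2px("top",np.stack([551.3+X,289.3+Y,np.full_like(X,116)],-1))
W=cv2.remap(g,c.astype(np.float32),r.astype(np.float32),1)
cs,_=cv2.findContours(((W>150)&(np.hypot(X,Y)<24)).astype(np.uint8),0,1); C=max(cs,key=cv2.contourArea)
Hh=cv2.convexHull(C)[:,0,:]; pts=np.stack([u[Hh[:,0]],u[Hh[:,1]]],1)
(cx,cy),rad=cv2.minEnclosingCircle(pts.astype(np.float32)); print("centre off",cx,cy,rad,"area",cv2.contourArea(cv2.convexHull(C))/16,"hex36:",np.sqrt(3)/2*36**2)
full=cv2.drawContours(np.zeros(W.shape,np.uint8),[cv2.convexHull(C)],-1,1,-1); m=cv2.moments(full,True); mx=u[0]+.25*m['m10']/m['m00'];my=u[0]+.25*m['m01']/m['m00'];print("centroid",mx,my)
def iou(p):
    dx,dy=X-p[0],Y-p[1]; h=np.max([abs(dx*np.cos(p[2]+k*np.pi/3)+dy*np.sin(p[2]+k*np.pi/3)) for k in range(3)],0)<p[3]
    return (h&(full>0)).sum()/(h|(full>0)).sum()
b=max(((iou((mx,my,np.radians(a),s)),a,s) for a in range(0,60,2) for s in (16,17,18)),key=lambda v:v[0]); print("flat normal deg",b)
A=cv2.cvtColor(W,cv2.COLOR_GRAY2BGR)[::-1]; cv2.imwrite("pics/rect.png",cv2.resize(A,None,fx=1.2,fy=1.2))
o=np.array([669.3,-238.9,156.4]);yaw=3.392;M=Rk(yaw);g_=o+M@[75,0,60.5];print("grip",g_,"bend",o+M@[0,0,60.5])
Rg=toolR(yaw,-np.pi/6);a=Rg.as_matrix()[:,2];p,R0,s=here();print("a",a)
e=(R0.inv()*Rg).as_rotvec();print(np.degrees(e))
pre=g_-54*a+np.array([0,0,130]); 
p1,R1=rows(p,R0,pre,Rg); print(p1); rows(p1,R1,g_-54*a,Rg,6)
E
```

```text
centre off -0.0354924276471138 -0.009722300805151463 23.979511260986328 area 1724.40625 hex36: 1122.3689233046325
centroid -0.721917169107094 -0.08027383003157951
flat normal deg (np.float64(0.6446669537754809), 40, 18)
grip [ 582.20913324 -261.17574235  121.69809472] bend [ 618.53956683 -251.88329404  186.65      ]
a [ 0.48440578  0.12389931 -0.8660254 ]
[-2.87874289 29.91037691 10.71393326]
[4.85,-0.56,0.07,-0.006,0.065,0.023,1,  4.82,-0.68,0.38,-0.007,0.066,0.024,1,  4.77,-0.79,0.69,-0.006,0.065,0.023,1,  4.7,-0.91,0.99,-0.006,0.065,0.024,1,  4.6,-1.03,1.29,-0.006,0.065,0.023,1,  4.48,-1.14,1.57,-0.007,0.066,0.023,1,  4.34,-1.25,1.86,-0.006,0.065,0.024,1,  4.18,-1.37,2.13,-0.006,0.065,0.023,1]
[ 556.07915677 -267.86778386  298.51482838]
[-1.08,0,1.88,-0,0,-0,1,  -1.09,0,1.87,-0,0,-0,1,  -1.08,0,1.88,-0,0,-0,1,  -1.09,0,1.88,-0,0,-0,1,  -1.08,0,1.87,-0,0,-0,1,  -1.08,0,1.88,-0,0,-0,1]
```

View pics/rect.png

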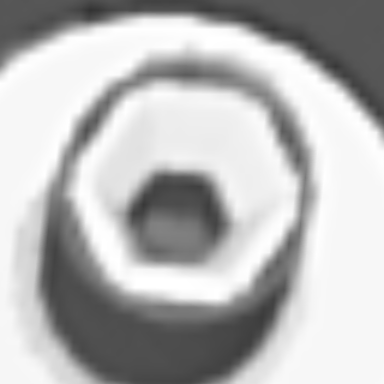

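The rectified bolt shows a hexagon centred about (186,191) px, which is (550,289) mm, with its corners about −5..0° mod 60. Moving over the key while refining that.

```bash
python3 -m crank '[4.85,-0.56,0.07,-0.006,0.065,0.023,1,  4.82,-0.68,0.38,-0.007,0.066,0.024,1,  4.77,-0.79,0.69,-0.006,0.065,0.023,1,  4.7,-0.91,0.99,-0.006,0.065,0.024,1,  4.6,-1.03,1.29,-0.006,0.065,0.023,1,  4.48,-1.14,1.57,-0.007,0.066,0.023,1,  4.34,-1.25,1.86,-0.006,0.065,0.024,1,  4.18,-1.37,2.13,-0.006,0.065,0.023,1, 0,0,0,0,0,0,1]'
python3 - <<'E'
from fit import *
from scipy.optimize import minimize
I=np.load("top0i.npy"); g=cv2.cvtColor(I,cv2.COLOR_RGB2GRAY)
u=np.arange(-40,40,.25); X,Y=np.meshgrid(u,u)
for z in (116,102):
    r,c=w2px("top",np.stack([551.3+X,289.3+Y,np.full_like(X,z)],-1))
    W=cv2.remap(g,c.astype(np.float32),r.astype(np.float32),cv2.INTER_CUBIC).astype(float)
    for lo,hi,sgn in(((18,25,1),) if z==116 else ((8,13,-1),)):
        best=None
        for s in np.arange(lo,hi,.5):
          for a in range(-30,30,2):
            for x in np.arange(-3,3.1,.75):
              for y in np.arange(-3,3.1,.75):
                th=np.radians(a)+np.pi/6; t=np.linspace(-.5,.5,9)*s
                v=0
                for k in range(6):
                    q=th+k*np.pi/3; n=np.array([np.cos(q),np.sin(q)]); 
                    for off,w in((-.7,1),(.7,-1)):
                        px=x+n[0]*(s+off)-n[1]*t; py=y+n[1]*(s+off)+n[0]*t
                        v+=w*W[((py+40)*4).astype(int),((px+40)*4).astype(int)].mean()
                if best is None or sgn*v>best[0]: best=(sgn*v,s,a,x,y)
        print(z,best)
p,R0,s=here();print(p,s["joints"],s["width"])
yaw=3.392;g_=np.array([582.2,-261.2,121.7]);Rg=toolR(yaw,-np.pi/6);a=Rg.as_matrix()[:,2]
rows(p,R0,g_-54*a,Rg,6)
# refit key in fresh views
L=[]
for m in("side","top"):
    I,D=snapshot(m);I=I.astype(int);P=cloud(m,D)
    k=(I.min(2)>120)&(I.max(2)-I.min(2)<40)&(P[...,2]>60)&(P[...,2]<215)&(abs(P[...,0]-630)<70)&(abs(P[...,1]+250)<40); L.append(P[k])
    cv2.imwrite(f"pics/{m}1.png",I[:,:,::-1])
print(len(L[0]),len(L[1]),fit(np.vstack(L),[669,-239,156,3.39]))
E
```

```text
t: 2.12
eef_pos: [557.3, -265.9, 298.1]
orientation: [0.958, 0.122, 0.257, -0.033]
wrist_force: [-0.8, -1.0, 0.3]
width: 85.4
116 (np.float64(418.33333333333326), np.float64(22.0), -6, np.float64(-1.5), np.float64(0.0))
102 (np.float64(417.55555555555554), np.float64(10.0), -6, np.float64(-1.5), np.float64(0.75))
[ 557.28509758 -265.93968024  298.12401681] [-0.58732185  0.18821725 -0.20044374  0.81451408  0.38260047  2.37320439] 85.39300612847576
[-1.11,0.03,1.86,-0,-0,0,1,  -1.1,0.03,1.85,-0.001,-0,0.001,1,  -1.11,0.02,1.86,-0,-0,0,1,  -1.1,0.03,1.86,-0,-0,0,1,  -1.11,0.03,1.85,-0.001,-0.001,0.001,1,  -1.1,0.02,1.86,-0,0,0,1]
748 526 (array([ 669.63576474, -238.57349164,  156.40190285,    3.39753509]), np.float64(1.0801554367157475))[ WARN:0@26.692] global loadsave.cpp:1063 imwrite_ Unsupported depth image for selected encoder is fallbacked to CV_8U.
```

Hex corners at −6° and centre ≈(550,289.6). At the bolt joint 6 would run out of range, so I use the equivalent half-turned grasp.

```bash
python3 -m crank '[0,0,0,0,0,-0.185,1, 0,0,0,0,0,-0.185,1, 0,0,0,0,0,-0.185,1, 0,0,0,0,0,-0.185,1, 0,0,0,0,0,-0.185,1, 0,0,0,0,0,-0.185,1, 0,0,0,0,0,-0.185,1, 0,0,0,0,0,-0.185,1, 0,0,0,0,0,-0.185,1]'; python3 -m crank '[0,0,0,0,0,-0.185,1, 0,0,0,0,0,-0.185,1, 0,0,0,0,0,-0.185,1, 0,0,0,0,0,-0.185,1, 0,0,0,0,0,-0.185,1, 0,0,0,0,0,-0.185,1, 0,0,0,0,0,-0.185,1, 0,0,0,0,0,-0.185,1, 0,0,0,0,0,0,1, 0,0,0,0,0,0,1]'
sed -i 's/y=np.array(\[-np.sin(yaw),np.cos(yaw),0\])/y=np.array([np.sin(yaw),-np.cos(yaw),0])/; s/tool y = key y/tool y = -key y/' h.py
python3 - <<'E'
from fit import *
p,R0,s=here();print(p,s["joints"],s["width"],s["wrist_force"])
yaw=3.395;o=np.array([669.5,-238.7,156.4]);g_=o+Rk(yaw)@[75,0,60.5];Rg=toolR(yaw,-np.pi/6);a=Rg.as_matrix()[:,2]
print(g_,np.degrees((R0.inv()*Rg).as_rotvec())); rows(p,R0,g_-54*a,Rg,6)
E
```

```text
t: 3.35
eef_pos: [555.3, -269.0, 298.7]
orientation: [0.554, 0.791, 0.196, 0.169]
wrist_force: [-0.1, 0.3, 0.7]
width: 85.0
t: 4.6
eef_pos: [555.7, -268.5, 298.7]
orientation: [-0.12, 0.958, 0.032, 0.257]
wrist_force: [1.0, -0.7, 0.0]
width: 85.3
[ 555.70022298 -268.4573813   298.65790944] [-0.59194179  0.1875897  -0.19948535  0.81667344  0.38190746 -0.76913106] 85.29251910887444 [ 0.99194027 -0.71383128  0.02297231]
[ 582.47635228 -261.23691432  121.69809472] [-0.10818199 -0.01367918 -0.22814814]
[1.07,0,1.89,-0,-0,-0.001,1,  1.08,0.01,1.88,-0.001,-0,-0,1,  1.07,0,1.89,0,-0,-0.001,1,  1.08,0.01,1.88,-0,-0,-0.001,1,  1.07,0,1.89,-0.001,-0,-0,1,  1.07,0,1.88,0,-0,-0.001,1]
```

View pics/side1.png

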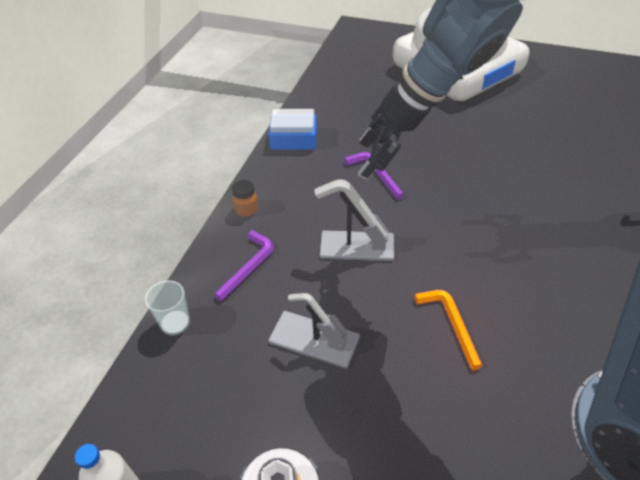

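The gripper (fingertips near px (370,165)) is above the grey key on its rest and clear of it. Descend and close.

```bash
python3 -m crank '[1.07,0,1.89,0,0,-0.001,1, 1.08,0.01,1.88,-0.001,0,0,1, 1.07,0,1.89,0,0,-0.001,1, 1.08,0.01,1.88,0,0,-0.001,1, 1.07,0,1.89,-0.001,0,0,1, 1.07,0,1.88,0,0,-0.001,1, 0,0,0,0,0,0,1]' && python3 -m crank '[0,0,0,0,0,0,0, 0,0,0,0,0,0,0, 0,0,0,0,0,0,0, 0,0,0,0,0,0,0, 0,0,0,0,0,0,0, 0,0,0,0,0,0,0]' 110
python3 - <<'E'
from fit import *
p,R0,s=here();print(p,s["width"]); rows(p,R0,p+[0,0,120],R0,5,0)
E
```

```text
t: 5.48
eef_pos: [555.9, -267.3, 166.8]
orientation: [-0.123, 0.958, 0.034, 0.255]
wrist_force: [-0.3, -0.2, 0.7]
width: 85.5
t: 6.22
eef_pos: [556.8, -267.6, 169.2]
orientation: [-0.124, 0.958, 0.033, 0.257]
wrist_force: [-4.5, 1.2, 5.6]
width: 17.4
[ 556.798026   -267.59664822  169.17163119] 17.434347809646912
[-1.2,-0,-2.08,0,0,0,0,  -1.2,-0.01,-2.07,0,0,0,0,  -1.21,-0,-2.08,0,0,0,0,  -1.2,-0.01,-2.08,0,0,0,0,  -1.2,0,-2.08,0,0,0,0]
```

```bash
python3 -m crank '[-0.6,0,-1.04,0,0,0,0, -1.2,0,-2.08,0,0,0,0,  -1.2,0,-2.07,0,0,0,0,  -1.2,0,-2.08,0,0,0,0,  -1.2,0,-2.08,0,0,0,0,  -1.2,0,-2.08,0,0,0,0, 0,0,0,0,0,0,0]'
cat > held.py <<'E'
from fit import *
def held(zmin=60,save=None,pitch0=np.pi/3,rest=True):
    """fit the key in hand: returns origin,yaw,pitch"""
    p,R0,s=here(); M=R0.as_matrix(); g=p+54*M[:,2]; L=[]
    for m in("side","top"):
        I,D=snapshot(m); 
        if save: cv2.imwrite(f"pics/{m}{save}.png",I[:,:,::-1])
        I=I.astype(int);P=cloud(m,D)
        k=(D>0)&(I.min(2)>95)&(I.max(2)-I.min(2)<40)&(P[...,2]>zmin)&(np.linalg.norm(P-g,axis=2)<135)
        k&=(P-p)@M[:,2]>25      # ahead of the gripper's body
        k&=abs((P-g)@M[:,1])<22
        L.append(P[k])
    y=-M[:,1]; yaw=np.arctan2(-y[0],y[1])
    o=g-Rk(yaw,pitch0)@[75,0,60.5]
    x,e=fit(np.vstack(L),[*o,yaw,pitch0],True); MK=Rk(x[3],x[4])
    print("n",[len(l) for l in L],"origin",np.round(x[:3],1),"yaw",round(np.degrees(x[3]),2),"pitch",round(np.degrees(x[4]),2),"res",round(e,2),"tool yaw",round(np.degrees(yaw),2))
    print("grip pt in key",np.round(MK.T@(g-x[:3]),1),"w",s["width"],"F",np.round(s["wrist_force"],1),"t",s["t"],"J",np.round(s["joints"],2))
    return x,MK
E
python3 -c "
from held import *
held(110,'2')"
```

```text
t: 7.1
eef_pos: [557.2, -267.8, 302.3]
orientation: [-0.125, 0.958, 0.031, 0.258]
wrist_force: [0.6, -0.6, -6.1]
width: 17.6
n [892, 623] origin [ 669.9 -239.1  288.2] yaw -165.07 pitch 59.71 res 1.12 tool yaw -165.23
grip pt in key [73.2 -1.  60.6] w 17.561028572716868 F [ 0.6 -0.6 -6.1] t 7.1 J [-0.59  0.19 -0.19  0.82  0.38 -0.78]
```

View pics/side2.png

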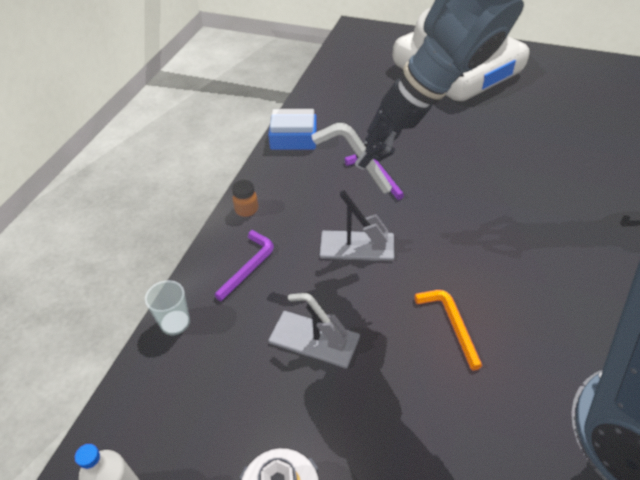

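Key firmly held, as predicted (grip 73 mm along the arm, and the rest is empty). Now the carry plus flip.

```bash
cat > plan.py <<'E'
from held import *
B=np.array([550.,289.6,80.]); H=np.radians(-6)
def tk(x): # tool->key from fit
    p,R0,s=here(); MK=R.from_matrix(Rk(x[3],x[4])); return R0.inv()*MK, R0.inv().apply(x[:3]-p)
def tool_for(o,yaw,pitch,Tr,To):
    Rt=R.from_matrix(Rk(yaw,pitch))*Tr.inv(); return o-Rt.apply(To),Rt
E
python3 - <<'E'
from plan import *
x,MK=held(110); Tr,To=tk(x); x2=None
# take the pitch/yaw of the key in hand as fitted
p,R0,s=here()
p1,R1=tool_for(B+[0,0,110],np.radians(234),0,Tr,To); print(p1,np.degrees((R0.inv()*R1).magnitude()))
rows(p,R0,p1,R1,16,0)
E
```

```text
n [889, 605] origin [ 669.3 -238.8  286. ] yaw -165.39 pitch 59.63 res 1.0 tool yaw -165.23
grip pt in key [74.1 -1.1 60.4] w 17.295007640481117 F [-0.2  0.3 -6.3] t 7.2 J [-0.59  0.19 -0.2   0.82  0.38 -0.78]
[520.75091039 251.41939838 297.05376382] 70.4473811269781
[-0.53,3.19,0.31,-0,0.062,-0.045,0,  -0.68,3.16,0.28,-0,0.063,-0.045,0,  -0.85,3.13,0.23,-0.001,0.062,-0.044,0,  -0.99,3.09,0.17,0,0.063,-0.045,0,  -1.14,3.04,0.11,0,0.062,-0.045,0,  -1.28,2.98,0.03,-0,0.063,-0.045,0,  -1.42,2.93,-0.05,-0,0.062,-0.045,0,  -1.53,2.85,-0.14,-0.001,0.062,-0.044,0,  -1.65,2.79,-0.25,0,0.063,-0.045,0,  -1.76,2.71,-0.34,0,0.062,-0.045,0]
[-1.85,2.63,-0.46,-0,0.063,-0.045,0,  -1.93,2.55,-0.58,-0,0.062,-0.045,0,  -2.01,2.45,-0.7,-0.001,0.063,-0.044,0,  -2.06,2.37,-0.83,0,0.062,-0.045,0,  -2.12,2.27,-0.96,0,0.063,-0.045,0,  -2.15,2.18,-1.09,-0,0.062,-0.045,0]
```

```bash
python3 -m crank '[-0.53,3.19,0.31,0,0.062,-0.045,0,  -0.68,3.16,0.28,0,0.063,-0.045,0,  -0.85,3.13,0.23,-0.001,0.062,-0.044,0,  -0.99,3.09,0.17,0,0.063,-0.045,0,  -1.14,3.04,0.11,0,0.062,-0.045,0,  -1.28,2.98,0.03,0,0.063,-0.045,0,  -1.42,2.93,-0.05,0,0.062,-0.045,0,  -1.53,2.85,-0.14,-0.001,0.062,-0.044,0,  -1.65,2.79,-0.25,0,0.063,-0.045,0,  -1.76,2.71,-0.34,0,0.062,-0.045,0]' && python3 -c "
from h import *
print(here()[2]['joints'])" && python3 -m crank '[-1.85,2.63,-0.46,0,0.063,-0.045,0,  -1.93,2.55,-0.58,0,0.062,-0.045,0,  -2.01,2.45,-0.7,-0.001,0.063,-0.044,0,  -2.06,2.37,-0.83,0,0.062,-0.045,0,  -2.12,2.27,-0.96,0,0.063,-0.045,0,  -2.15,2.18,-1.09,0,0.062,-0.045,0, 0,0,0,0,0,0,0, 0,0,0,0,0,0,0]'
python3 - <<'E'
from plan import *
x,MK=held(140,'3',0.0); Tr,To=tk(x); p,R0,s=here(); print(p)
p1,R1=tool_for(B+[0,0,50],np.radians(234),0,Tr,To)
rows(p,R0,p1,R1,4,0)
E
```

```text
t: 8.55
eef_pos: [534.6, 57.9, 297.9]
orientation: [-0.335, 0.939, -0.063, -0.048]
wrist_force: [0.0, -0.5, -6.1]
width: 17.4
[ 0.16877849  0.30780293  0.06001289  1.39564996 -0.14039821 -0.51251549]
t: 9.55
eef_pos: [521.7, 251.3, 296.9]
orientation: [-0.439, 0.861, -0.117, -0.228]
wrist_force: [0.0, -0.4, -5.9]
width: 17.4
n [1572, 1178] origin [550.1 289.8 188.6] yaw -126.25 pitch 0.28 res 0.83 tool yaw -125.92
grip pt in key [74.3  0.  61.8] w 17.368873976420662 F [ 0.  -0.4 -5.9] t 9.55 J [ 0.53  0.66  0.54  1.93 -0.2  -0.36]
[521.59390525 250.36228355 298.07588816]
[-0.73,-0,1.26,0.001,0.001,-0.001,0,  -0.73,-0.01,1.27,0,0.001,-0.001,0,  -0.73,-0,1.26,0.001,0.002,-0.001,0,  -0.73,-0.01,1.26,0,0.001,-0.001,0]
```

View pics/top3.png

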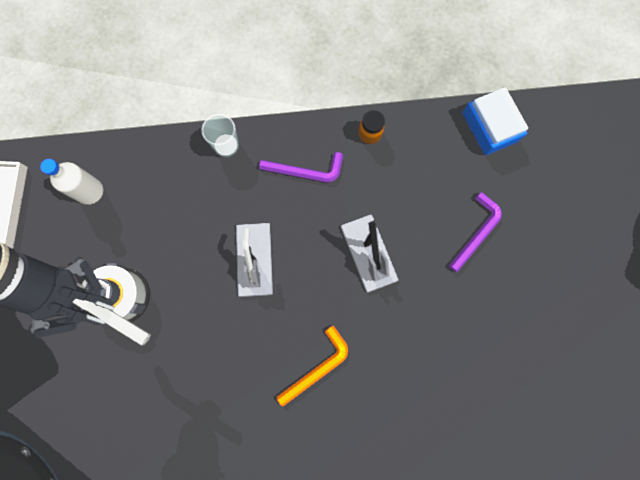

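Key level, origin (550,290,189) right above the bolt, yaw 234°. The top view shows the flipped key over the vessel, with the small key undisturbed. Lowering.

```bash
python3 -m crank '[-0.73,0,1.26,0.001,0.001,-0.001,0,  -0.73,-0.01,1.27,0,0.001,-0.001,0,  -0.73,0,1.26,0.001,0.002,-0.001,0,  -0.73,-0.01,1.26,0,0.001,-0.001,0, 0,0,0,0,0,0,0]'
python3 - <<'E'
from plan import *
x,MK=held(138,'4',0.0); Tr,To=tk(x); p,R0,s=here(); print(p)
I=cv2.imread("pics/side4.png")[380:480,200:360]; cv2.imwrite("pics/c4.png",cv2.resize(I,None,fx=4,fy=4,interpolation=2))
p1,R1=tool_for(B+[0,0,0],np.radians(234),0,Tr,To)
rows(p,R0,p1,R1,8,0)
E
```

```text
t: 10.28
eef_pos: [521.4, 250.9, 238.2]
orientation: [-0.441, 0.859, -0.118, -0.231]
wrist_force: [0.4, -0.2, -6.4]
width: 17.3
n [1353, 1013] origin [549.2 289.  130.4] yaw -125.99 pitch 0.22 res 0.89 tool yaw -125.66
grip pt in key [74.1  0.  61.4] w 17.28594446507876 F [ 0.4 -0.2 -6.4] t 10.275 J [ 0.53  0.68  0.42  1.8  -0.2  -0.37]
[521.70067353 251.09635646 239.7138417 ]
[-0.33,-0,0.53,-0,0,0,0,  -0.33,-0.01,0.54,-0,0.001,0,0,  -0.33,-0,0.53,-0,0,0,0,  -0.33,-0.01,0.54,-0,0.001,0,0,  -0.33,-0,0.53,-0,0,0,0,  -0.33,-0.01,0.54,-0,0.001,0,0,  -0.33,-0,0.53,-0,0,0,0,  -0.33,-0,0.53,-0,0.001,0,0]
```

View pics/c4.png

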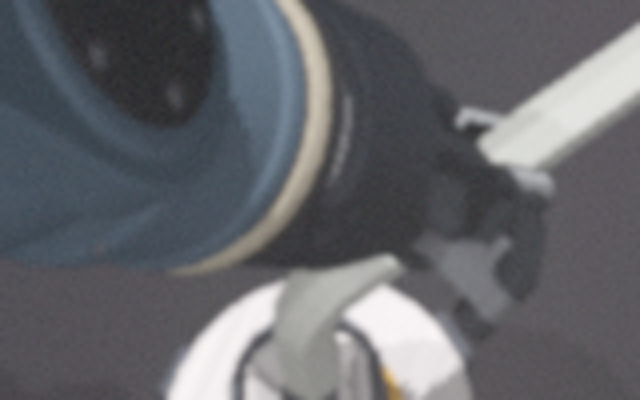

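The short arm is going into the funnel mouth. Lower in two stages, watching force.

```bash
python3 -m crank '[-0.33,0,0.53,0,0,0,0,  -0.33,-0.01,0.54,0,0.001,0,0,  -0.33,0,0.53,0,0,0,0,  -0.33,-0.01,0.54,0,0.001,0,0, 0,0,0,0,0,0,0]'; python3 -m crank '[-0.33,0,0.53,0,0,0,0,  -0.33,-0.01,0.54,0,0.001,0,0,  0,0,0,0,0,0,0]'
python3 - <<'E'
from plan import *
x,MK=held(138,None,0.0)
E
```

```text
t: 11.0
eef_pos: [522.2, 251.5, 213.9]
orientation: [-0.441, 0.859, -0.119, -0.232]
wrist_force: [1.2, -0.1, -6.1]
width: 17.4
t: 11.38
eef_pos: [523.2, 252.1, 201.2]
orientation: [-0.441, 0.859, -0.119, -0.231]
wrist_force: [4.0, 2.9, -6.9]
width: 17.2
n [1108, 925] origin [553.9 294.2  93.3] yaw -126.05 pitch 0.28 res 1.06 tool yaw -125.67
grip pt in key [78.9  0.1 61.6] w 17.170187737346694 F [ 4.   2.9 -6.9] t 11.375 J [ 0.53  0.7   0.37  1.72 -0.21 -0.37]
```

```bash
python3 -m crank '[-0.38,0,0.5,0,0,0,0,  -0.38,0,0.5,0,0,0,0, 0,0,0,0,0,0,0]'; python3 -m crank '[-0.2,0,0.3,0,0,0,0, -0.2,0,0.3,0,0,0,0,0,0,0,0,0,0,0]'
python3 - <<'E'
from plan import *
x,MK=held(130,None,0.0)
E
```

```text
t: 11.85
eef_pos: [523.4, 252.8, 189.0]
orientation: [-0.441, 0.859, -0.119, -0.232]
wrist_force: [3.1, 0.2, -5.6]
width: 17.5
t: 12.22
eef_pos: [522.5, 251.4, 184.5]
orientation: [-0.441, 0.858, -0.12, -0.233]
wrist_force: [-3.9, -10.8, 12.0]
width: 17.6
n [1017, 863] origin [549.2 288.1  80.8] yaw -125.93 pitch 3.21 res 1.07 tool yaw -125.64
grip pt in key [69.4  0.1 61.2] w 17.63040427463624 F [ -3.9 -10.8  12. ] t 12.225 J [ 0.53  0.71  0.34  1.69 -0.21 -0.36]
```

Contact at the floor: origin z ≈ 81 (home), pushing about 18 N. Ease up slightly, then turn about the bolt axis.

```bash
python3 -m crank '[0.08,0,-0.14,0,0,0,0, 0,0,0,0,0,0,0]'
python3 - <<'E'
from plan import *
p,R0,s=here(); d=R.from_euler('z',-6,degrees=True)
p1=B+d.apply(p-B); R1=d*R0; rows(p,R0,p1,R1,1,0); print(s["torque"])
E
```

```text
t: 12.58
eef_pos: [522.7, 251.7, 185.0]
orientation: [-0.441, 0.858, -0.12, -0.233]
wrist_force: [-2.2, -9.1, 4.4]
width: 17.7
[-0.02,0.49,-0.01,-0.053,0,0.09,0]
[-1.45421962  0.28421128  0.08936253]
```

```bash
python3 -m crank '[0,0.49,0,-0.053,0,0.09,0, 0,0.49,0,-0.053,0,0.09,0, 0,0.49,0,-0.053,0,0.09,0, 0,0.49,0,-0.053,0,0.09,0, 0,0,0,0,0,0,0]'
python3 - <<'E'
from plan import *
x,MK=held(130,None,0.0); p,R0,s=here(); print(p, s["torque"])
d=R.from_euler('z',-6,degrees=True); rows(p,R0,B+d.apply(p-B),d*R0,1,0)
E
```

```text
t: 13.2
eef_pos: [509.2, 266.2, 185.0]
orientation: [-0.253, 0.931, -0.068, -0.253]
wrist_force: [-3.5, -3.5, 5.3]
width: 17.3
n [1206, 819] origin [548.1 288.9  82.1] yaw -149.31 pitch 3.52 res 1.06 tool yaw -149.62
grip pt in key [68.7 -0.6 60.6] w 17.34199208490012 F [-3.5 -3.5  5.3] t 13.2 J [ 0.49  0.73  0.38  1.75 -0.02 -0.04]
[509.16891456 266.23649387 184.96293767] [-0.78202544  0.36996806  0.32845361]
[-0.03,0.49,-0.02,-0.053,-0,0.09,0]
```

```bash
python3 -m crank '[-0.02,0.49,-0.01,-0.053,0,0.09,0, -0.02,0.49,-0.01,-0.053,0,0.09,0, -0.02,0.49,-0.01,-0.053,0,0.09,0, -0.02,0.49,-0.01,-0.053,0,0.09,0, -0.02,0.49,-0.01,-0.053,0,0.09,0, 0,0,0,0,0,0,0]'
python3 -m crank '[-0.02,0.49,-0.01,-0.053,0,0.09,0, -0.02,0.49,-0.01,-0.053,0,0.09,0, -0.02,0.49,-0.01,-0.053,0,0.09,0, -0.02,0.49,-0.01,-0.053,0,0.09,0, 0,0,0,0,0,0,0, 0,0,0,0,0,0,0]'
python3 - <<'E'
from plan import *
x,MK=held(130,'5',0.0); p,R0,s=here(); print(p, s["torque"])
E
```

```text
t: 14.05
eef_pos: [502.2, 290.8, 185.1]
orientation: [-0.005, 0.965, 0.002, -0.262]
wrist_force: [-4.5, 3.1, 5.2]
width: 17.1
t: 14.8
eef_pos: [506.1, 310.9, 185.3]
orientation: [0.194, 0.945, 0.057, -0.257]
wrist_force: [-3.8, 6.4, 5.1]
width: 17.2
n [0, 708] origin [546.2 291.5  79.8] yaw 157.03 pitch 2.67 res 0.93 tool yaw 156.68
grip pt in key [69.1 -2.8 62.2] w 17.207195956487734 F [-3.8  6.4  5.1] t 14.8 J [0.4  0.65 0.24 1.54 0.38 0.73]
[506.07855258 310.96299528 185.26946225] [1.28061376 0.59143017 0.17262737]
```

Key turned 77° from its entry; even with full play the bolt moved ≈60°. Let go and back out along the fingers.

```bash
python3 -m crank '[0,0,0,0,0,0,0.6, 0,0,0,0,0,0,1, 0,0,0,0,0,0,1, 0,0,0,0,0,0,1, 0,0,0,0,0,0,1]'; python3 -m crank '[0,0,-0.8,0,0,0,1, 0,0,-2,0,0,0,1, 0,0,-3,0,0,0,1, 0,0,-4,0,0,0,1, 0,0,-5,0,0,0,1, 2.5,0,-4.3,0,0,0,1, 2.5,0,-4.3,0,0,0,1, 3,0,-1.7,0,0,0,1, 3,0,-1.7,0,0,0,1, 0,0,0,0,0,0,1]'
python3 - <<'E'
from plan import *
L=[]
for m in("side","top"):
    I,D=snapshot(m); cv2.imwrite(f"pics/{m}6.png",I[:,:,::-1]); I=I.astype(int);P=cloud(m,D)
    k=(D>0)&(I.min(2)>95)&(I.max(2)-I.min(2)<40)&(P[...,2]>122)&(P[...,2]<165)&(np.hypot(P[...,0]-550,P[...,1]-290)<190);L.append(P[k])
print([len(l) for l in L])
for Q in (L[1],np.vstack(L)):
    x,e=fit(Q,[550,290,80,np.radians(157),0],True);print(np.round(x,2),np.degrees(x[3:]),e)
print(here()[2])
E
```

```text
t: 15.52
eef_pos: [507.1, 309.4, 183.9]
orientation: [0.195, 0.945, 0.056, -0.256]
wrist_force: [-0.2, 0.2, -0.0]
width: 85.5
t: 16.77
eef_pos: [528.4, 289.2, 458.7]
orientation: [0.197, 0.947, 0.063, -0.247]
wrist_force: [0.1, -0.4, -0.5]
width: 85.2
[274, 1248]
[5.4704e+02 2.9139e+02 7.7980e+01 2.7500e+00 3.0000e-02] [157.52594862   1.77063757] 0.8211268701719883
[5.4714e+02 2.9149e+02 7.8360e+01 2.7500e+00 3.0000e-02] [157.59785545   1.95032474] 0.8789854904067873
{'t': 16.875, 'joints': array([0.35971194, 0.6811299 , 1.00189837, 2.2670616 , 0.36651161,
       0.70098576]), 'dq': array([-0.0076617 ,  0.02735162, -0.00951967, -0.00352664, -0.00174013,
        0.00151531]), 'tau': array([ 5.79453930e-01, -8.27421355e+01,  2.94201744e+01,  4.34580848e+00,
        1.38297345e+00,  1.71326852e-02]), 'eef_pos': array([529.59575396, 288.83416983, 455.89431136]), 'orientation': array([ 0.19755167,  0.946172  ,  0.06160456, -0.24887098]), 'wrist_force': array([ 0.31978852, -0.35177534, -0.51129249]), 'torque': array([-0.18623773, -0.41409411,  0.0560739 ]), 'width': 85.14405376091216}
```

View pics/top6.png

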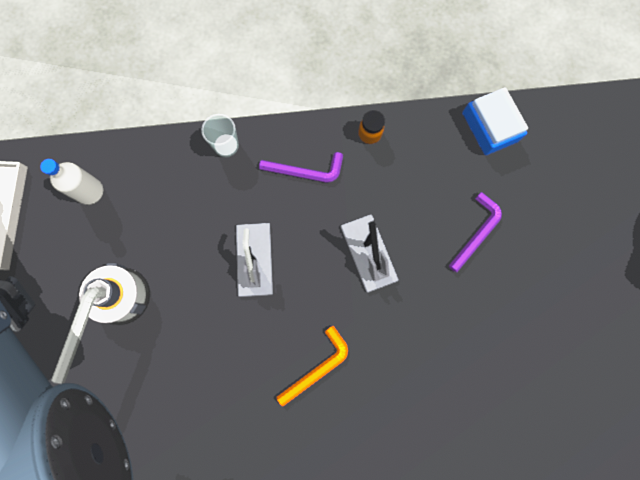

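The key stands in the bolt at top px (100,293)→(55,383), the gripper is clear, and the small key is at (248,255), untouched. Joint 4 is near its limit, so I ease it off and hand in.

```bash
python3 -m crank '[0,0,0,0,-0.1,0,1, 0,0,0,0,-0.1,0,1, 0,0,0,0,0,0,1, 0,0,0,0,0,0,1]'; python3 -c "
from h import *
print(here()[2]['joints']); snapshot('top'); print(look_for('small_key','top')[:2]); print(finish_job())"
```

```text
t: 17.38
eef_pos: [529.8, 288.9, 454.8]
orientation: [0.203, 0.966, 0.041, -0.155]
wrist_force: [0.7, -0.2, -0.6]
width: 85.1
[0.40494249 0.5584748  0.83483762 2.05881235 0.24487887 0.79297904]
[{'at': [252.6, 247.2], 'conf': 0.67}]
the job is handed in; nothing more can be done
None
```

I gripped the big hex key on its long arm, lifted it off its rest and flipped it. I then seated it in the clamp bolt, turned it clockwise, let go and handed the job in at about 17.4 s.

**Seating:** After release the key stands at yaw 157.5° with its long arm about 2° off level, which is within the socket's clearance. The fitted origin is 78 mm up, against 80 mm for fully home. The 2 mm difference is about the camera's accuracy.

**Turn:** The key turned about 77° from where it entered the socket. Allowing for the full 0.3 rad (17°) of play, the bolt should have turned about 60° or more, against the 45° required. I worked the bolt's angle out from the key, because the key hides the socket from view.

**Surroundings:** The small key was still on its rest in the last check. I didn't touch the orange and purple look-alikes. The gripper is open and clear, with the wrist force near zero.

**Doubtful points:**
- The fitted origin is about 3 mm off the bolt centre I used. The short arm is mostly hidden there, so I put this down to the fit.
- Joint 4 came to 2.267, just inside its 2.27 limit, as I backed away. I eased it to 2.06 before handing in.

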